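# Wedge up a hinged tube rack and hold it

### The job

The rests under the front of the sample-tube rack need new pads: grip the grey levelling wedge and push its thin end under the rack's front edge, between the rests, until the edge just lifts off its two rests with a gap of about 4 mm, no more than 8 mm so that the samples do not tip. Lift with the wedge alone, flat on the bench, without pressing on the rack with the gripper or shifting the dish, bottle or beaker. Finish like that, still gripping the wedge in place so that it holds the rack up; do not let go.

Things in the scene. Friction and masses are not known exactly. Their poses are not given: they have to be found in the camera images.
- wedge: Loose grey plastic wedge, 150 long x 30 wide, 0.15 kg, on the bench left or right of the rack. Origin: centre of its underside; +x runs to the thin tip (within 0.8 rad of world +x at the start), z up. The ramp's top is 4 mm high at the tip (x = +75) and rises straight to 30 mm at x = -35; behind it an upright grip block, x = -75 to -35, 30 wide, 45 high.
- wedge_tip (a point): middle of the wedge's thin front edge, at its underside (75 mm ahead of the wedge's origin)
- wedge_grip (a point): centre of the wedge's grip block, 30 mm above its underside: where to grip, fingers closing across the 30 mm width
- base: Fixed cream base, 220 wide (y), 186 deep (x). Origin: on the bench under the middle of the rack's front edge; +x points into the gap under the rack (within 0.35 rad of world +x), z up. Black rests 16 wide, 14 high carry the rack's front at y = -92 and +92; 8 mm high rails run back from them. Between them is 168 mm of bare bench, on which the wedge slides.
- rack: Blue and cream rack with ten capped tubes (tops 137 mm above the bench), 0.5 to 1.1 kg, 200 wide, 180 deep. Hinged to the base at its rear: origin on the hinge axis, 170 mm behind the front edge, 19 mm above the bench; axes as the base when down. Its weight holds it on the rests; the front swings up freely. Flat underside 14 mm above the bench when down; frame 71 mm high, 18 mm behind the edge.
- rack_edge (a point): Middle of the lower front edge of the rack's floor plate (8 mm thick): 14 mm above the bench when it rests; its height over 14 mm is the gap. With the wedge flat on the bench the edge begins to lift when the wedge's tip is 42 mm past it, then rises 0.24 mm per mm of push.
- dish: bystander: open white plastic dish 100 x 75 x 35 high, 0.25 kg, origin under its centre
- bottle: bystander: white bottle, 60 diameter, 130 high, origin under its centre
- beaker: bystander: clear beaker, 70 diameter, 85 high, origin under its centre
Things that resemble listed ones, but are neither listed nor needed, are in the scene too. There is more than one size of the wedge; the job needs the largest.

How it is judged (in metres and radians):
At the end, for the whole second after the job is handed in: The rack's front edge rests 1.5 to 8 mm above its rests, carried by the wedge (over 0.5 N), with arm, fingers and bystanders under 0.5 N on the rack; the wedge is still and flat on the bench (tilt under 0.1 rad, grip point under 36 mm high), held by the fingers (over 5 N) (z of rack_edge in the frame of base between 0.0155 and 0.022 m and contact force between wedge and rack above 0.5 N and contact force between the fingers and wedge above 5 N and contact force between each of the arm, the fingers, dish, bottle, beaker and rack below 0.5 N and angle between wedge's own z axis and vertical below 0.1 rad and height (world z) of wedge_grip below 0.036 m and angular speed of rack below 0.05 rad/s and linear speed of wedge below 0.02 m/s); the arm keeps its last pose, push and grip.
It fails at once if the rack's front edge is lifted more than 12 mm off its rests (z of rack_edge in the frame of base above 0.026 m).
It fails at once if the robot presses on the rack (over 3 N) (contact force between any of the arm, the fingers and rack above 3 N).
It fails at once if the white dish is shifted by more than 20 mm (distance of dish from where it was at the start of the episode above 0.02 m).
It fails at once if the bottle is shifted by more than 20 mm (distance of bottle from where it was at the start of the episode above 0.02 m).
It fails at once if the beaker is shifted by more than 20 mm (distance of beaker from where it was at the start of the episode above 0.02 m).
It also fails if it takes over 46 s, if anything falls off the work surface, if the arm or the gripper's body presses on something with over 40 N, if the wrist force passes 120 N, or if a joint passes its speed limit or range.

### The arm

A 6-joint arm with a two-finger parallel gripper is mounted at the origin on the work surface. World frame = base frame: x ahead of the robot, y to its left, z up, the work surface at z = 0. Lengths are in mm, angles in rad, forces in N, time in s.
With the tool pointing down it reaches from about 350 to 775 mm from the base axis. Payload 7.3 kg.
Tool frame: the origin (TCP) lies at the very end of the fingers, on their centre line; the grasp point (between the pads) lies 19 mm behind it; x points along the fingers, z is the direction in which the jaws open and shut, and the axes are right-handed (so a half turn about x gives the same grasp; the last joint's range is limited). The gripper opens to 92 mm and grips with 3 to 60 N. Pads are 19 mm wide; open, the fingers measure 130 mm over their backs; the gripper's body (75 mm by 190 mm) begins 47 mm behind the grasp point.
Start: joints at [0.995, 0.342, 1.524, -0, 1.275, -0.146], TCP at [218.75, 477.277, 226.741] pointing down, gripper open.
Joint ranges: [-2.53, 2.53], [-0.77, 2.02], [0.04, 2.7], [-1, 4.14], [0.28, 2.66], [-3.11, 3.11]. Speed limits (rad/s): [2.57, 2.57, 3.14, 3.14, 3.14, 3.14].

### API

Orientations are given as [roll, pitch, yaw] about the fixed x, y, z axes, in that order (R = Rz(yaw) Ry(pitch) Rx(roll)).
In Python, from plant import * gives the robot as it stands.
- The arm moves only by the tool carry_out, never from a script. Its argument "rows" is a list of rows, each a list of 4 numbers: the shift along the world's x, y, z in mm, then the turn about the world's z in degrees. In form: [[x, y, z, twist], ...]. A call has 1 to 20 rows; each row is the pose to reach, as a shift and turn from the pose measured when the call began; what a row does not reach only later rows make up. A row lasts 1/12 s, in which the tool goes at most 41.7 mm and 7.16 degrees, less where a joint would pass 70% of its speed; a pose out of reach is approached as far as the arm can. A call with a gripper value outside its range is refused whole. "hand" is the finger opening in mm, from 0 to 91.8, set as the call begins (left out, the last holds). The fingers move at their own pace and stop on an object; the grip force is fixed at half the most. Time passes only in rows, so rows that repeat a pose let the fingers close. It gives the time, the measured TCP pose, the force and the opening at its end, in the units of the state.
- get_obs(): the state, without advancing time (a new reading comes with each control period).
- capture(name): name is "side" or "top" or "wrist"; returns the picture (480x640x3 uint8, red, green, blue); there is no depth.
- camera_info(name): a dict with "camera_matrix" (3x3 intrinsics, pixels), "dist" ([k1, k2, p1, p2, k3] as OpenCV has them; the pictures are not rectified), "pose" (4x4, takes a point from camera to world coordinates); the wrist camera has in their place "mount" (4x4, takes a point from camera to tool coordinates, whose origin is the TCP and whose axes are the tool frame's). Camera axes: x right, y down, z forward; pixel columns grow to the right and rows downward; lengths in mm; the calibration is good to about 2 mm. A picture is of the moment at which its call begins: read the wrist's pose just before it. camera_info takes no time and is no camera call.
- close_job(): hands the job in, once; it reports no verdict.
The state is a dict: "time": time; "joint_positions": joint angles; "dq": joint speeds; "tau": joint torques, N m; "tool_pos": TCP position; "tcp_rot": TCP orientation; "contact_force": force on the tool from outside, world axes, zero at the start; "moment": the same for the moment, N m; "grip_width": finger opening in mm.
Only numpy, scipy, OpenCV 4.12 (cv2) and the standard library are available. Lean on these libraries where they do the work, as an engineer would, in place of code of your own. Each camera call takes 0.05 s, during which the arm holds its last target. There are 200 camera calls.

## Working session

There is one attempt and no reset: what is moved stays moved. The work goes in short steps, Python scripts to look and compute and a tool call to move; the robot and the scene stay as the last step left them, time stands still between calls to the robot, and variables do not carry over. Pictures are saved under pics/ and viewed, about 8 in all and at most 12, crops included, and the job is handed in when it is done.

Besides the shell and the picture viewer there is one more tool, called after "Request:" as name(argument=value, ...) on one line, values as JSON. carry_out: Moves the arm, as the interface text tells. Its arguments: {"type":"object","properties":{"rows":{"type":"array"},"hand":{"type":"number"}},"required":["rows"]}

```bash
mkdir -p pics; cat > h.py <<'E'
from plant import *
import numpy as np, cv2
def ray(cam,pts,z):
    """pixels -> world points on plane z (fixed cameras)"""
    i=camera_info(cam);K=np.array(i["camera_matrix"],float);D=np.array(i["dist"],float)
    T=np.array(i["pose"],float) if "pose" in i else tcp()@np.array(i["mount"],float)
    u=cv2.undistortPoints(np.array(pts,float).reshape(-1,1,2),K,D).reshape(-1,2)
    d=np.c_[u,np.ones(len(u))]@T[:3,:3].T;o=T[:3,3]
    return o+d*((z-o[2])/d[:,2])[:,None]
def tcp():
    from scipy.spatial.transform import Rotation as R
    s=get_obs();T=np.eye(4);T[:3,:3]=R.from_euler('xyz',s["tcp_rot"]).as_matrix();T[:3,3]=s["tool_pos"];return T
def save(cam,name):
    im=capture(cam);cv2.imwrite(f"pics/{name}.png",im[:,:,::-1]);return im
E
python3 - <<'E'
from h import *
print(get_obs())
for c in("top","side"):
    save(c,c+"1");i=camera_info(c);print(c,np.array(i["pose"]).round(2).tolist(),np.array(i["camera_matrix"])[0,0])
print(np.array(camera_info("wrist")["mount"]).round(2).tolist())
E
```

```text
{'time': 0.0, 'joint_positions': array([ 9.94995072e-01,  3.42702219e-01,  1.52502513e+00,  1.36093249e-06,
        1.27538853e+00, -1.46027835e-01]), 'dq': array([ 1.57805729e-03,  4.08296586e-05,  9.90725214e-04,  1.21487227e-03,
       -3.49699466e-06, -2.34967105e-04]), 'tau': array([ 4.35839211e-04, -4.31261909e+01, -2.44210517e+01,  7.17068324e-02,
        5.62585273e-02, -1.53894198e-04]), 'tool_pos': array([218.51705703, 476.91390101, 226.05276999]), 'tcp_rot': array([ 2.99471047,  1.56927309, -2.14745233]), 'contact_force': array([ 0.53641058, -0.25120061, -0.41853041]), 'moment': array([-0.00718611,  0.01658526, -0.0093361 ]), 'grip_width': 91.71867841473862}
top [[0.01, -1.0, 0.09, 495.72], [-1.0, -0.01, -0.02, -3.91], [0.02, -0.09, -1.0, 1358.76], [0.0, 0.0, 0.0, 1.0]] 523.7600339867874
side [[0.74, -0.48, 0.48, -85.21], [-0.68, -0.51, 0.53, -763.17], [-0.01, -0.72, -0.7, 1021.56], [0.0, 0.0, 0.0, 1.0]] 592.0219356402162
[[-0.0, -0.29, 0.96, -158.28], [0.0, -0.96, -0.29, 79.07], [1.0, 0.0, 0.0, 0.26], [0.0, 0.0, 0.0, 1.0]]
```

View pics/top1.png

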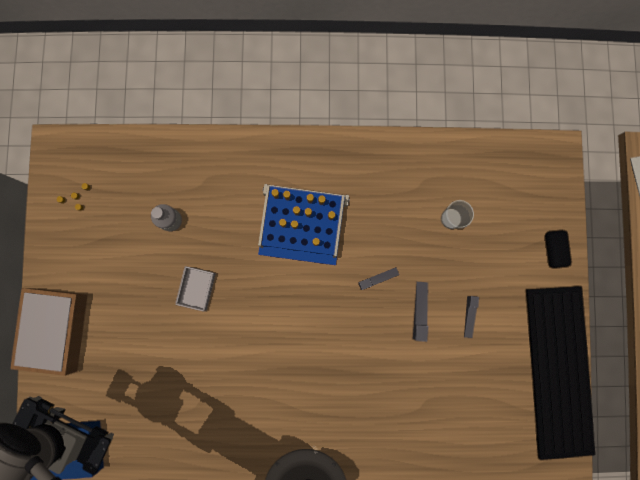

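View pics/side1.png

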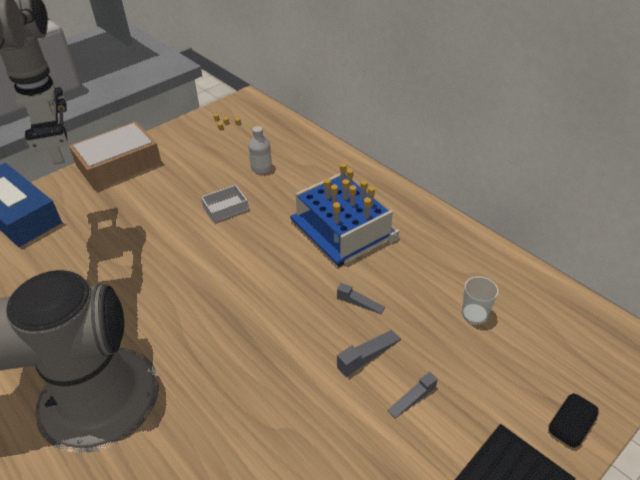

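The top view shows three grey wedges: (378,279) is small, (421,311) is about 58 px or 150 mm long, and (471,316) is about 42 px. The middle one is the largest, with its block at the bottom and its tip towards +x. I'll confirm that in a crop and measure it along with the blue plate's front edge.

```bash
python3 - <<'E'
from h import *
im=cv2.imread("pics/top1.png");hsv=cv2.cvtColor(im,cv2.COLOR_BGR2HSV)
g=((hsv[...,1]<60)&(hsv[...,2]<150)).astype(np.uint8);g[:265]=0;g[350:]=0;g[:,:350]=0;g[:,500:]=0
n,l,s,c=cv2.connectedComponentsWithStats(g)
for k in range(1,n):
    if s[k,4]<80: continue
    p=np.argwhere(l==k)[:,::-1].astype(np.float32)
    for z in(0,30):
        w=ray("top",p,z)[:,:2].astype(np.float32);print(k,s[k].tolist(),z,cv2.minAreaRect(w), cv2.boxPoints(cv2.minAreaRect(w)).round().tolist())
b=((hsv[...,0]>100)&(hsv[...,0]<130)&(hsv[...,1]>130)&(hsv[...,2]>60)).astype(np.uint8);b[:,:240]=0;b[:,370:]=0;b[:170]=0;b[290:]=0
# lower blue boundary per column -> plate front top edge z=22
xs=[];
for u in range(264,334):
    r=np.where(b[:,u])[0]; xs.append((u,r.max()+.5))
w=ray("top",xs,18);f=cv2.fitLine(w[:,:2].astype(np.float32),cv2.DIST_HUBER,0,.01,.01).ravel();print("edge",f, "yaw of +x",np.arctan2(f[0],-f[1])if f[1]<0 else np.arctan2(-f[0],f[1]))
q=np.argwhere(b)[:,::-1].astype(np.float32);print("blue ext",cv2.boundingRect(q.astype(int)))
for v in range(246,264,2):
    r=np.where(b[v])[0];print(v,r.min(),r.max(),ray("top",[(r.min(),v),(r.max()+1,v)],20).round(0)[:,:2].tolist())
a=cv2.resize(im[170:350,240:500],None,fx=3,fy=3,interpolation=cv2.INTER_CUBIC);cv2.imwrite("pics/c1.png",a)
E
```

```text
1 [359, 268, 40, 22, 329] 0 ((540.0809936523438, -185.2720184326172), (21.139705657958984, 105.98542022705078), 22.00202751159668) [[510.0, -140.0], [550.0, -238.0], [570.0, -230.0], [530.0, -132.0]]
1 [359, 268, 40, 22, 329] 30 ((539.1015014648438, -181.267822265625), (20.672943115234375, 103.6453857421875), 22.00200080871582) [[510.0, -137.0], [549.0, -233.0], [568.0, -225.0], [529.0, -129.0]]
2 [413, 282, 15, 60, 733] 0 ((454.90185546875, -293.6367492675781), (36.536869049072266, 152.38450622558594), 89.44403076171875) [[379.0, -311.0], [531.0, -313.0], [531.0, -276.0], [379.0, -275.0]]
2 [413, 282, 15, 60, 733] 30 ((455.80316162109375, -287.2399597167969), (35.73018264770508, 149.01998901367188), 89.44403076171875) [[381.0, -304.0], [530.0, -306.0], [530.0, -270.0], [381.0, -269.0]]
3 [464, 296, 15, 42, 386] 0 ((441.8003845214844, -428.06207275390625), (29.7413272857666, 107.48552703857422), 84.15733337402344) [[387.0, -437.0], [494.0, -448.0], [497.0, -419.0], [390.0, -408.0]]
3 [464, 296, 15, 42, 386] 30 ((442.990966796875, -418.6973571777344), (29.084684371948242, 105.11237335205078), 84.15736389160156) [[389.0, -428.0], [494.0, -439.0], [497.0, -410.0], [392.0, -399.0]]
edge [1.2756762e-01 9.9182987e-01 5.8635742e+02 2.3416426e+01] yaw of +x -0.12791619
blue ext (259, 187, 82, 78)
246 263 334 [[620.0, 114.0], [622.0, -71.0]]
248 260 333 [[615.0, 121.0], [616.0, -69.0]]
250 259 333 [[610.0, 124.0], [611.0, -69.0]]
252 259 333 [[605.0, 124.0], [606.0, -69.0]]
254 259 332 [[599.0, 124.0], [601.0, -66.0]]
256 273 332 [[595.0, 88.0], [596.0, -66.0]]
258 288 336 [[590.0, 49.0], [591.0, -76.0]]
260 303 335 [[585.0, 11.0], [585.0, -74.0]]
262 317 335 [[580.0, -25.0], [580.0, -74.0]]
```

View pics/c1.png

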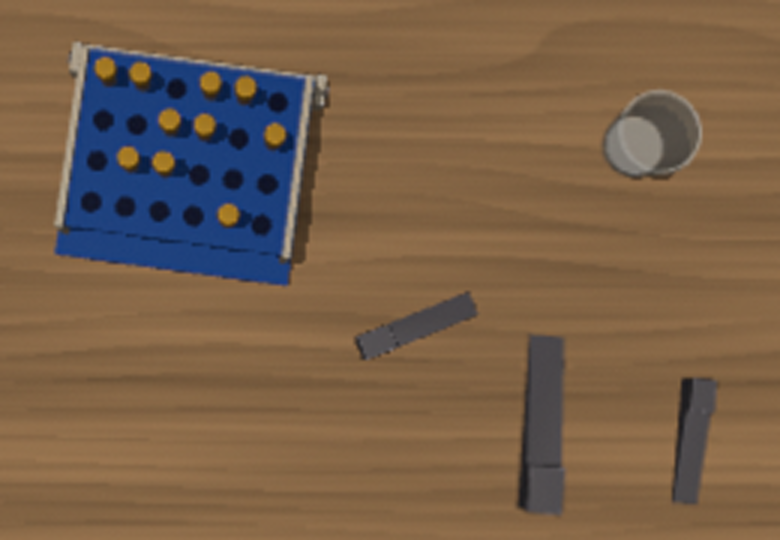

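```bash
python3 - <<'E'
from h import *
T=tcp();print(T.round(3))
for v,n in((T[:2,2],'z'),(T[:2,1],'y')):print(n,np.degrees(np.arctan2(v[1],v[0])))
# wedge tip/block edges
im=cv2.imread("pics/top1.png");hsv=cv2.cvtColor(im,cv2.COLOR_BGR2HSV)
for v in range(284,341,8):
    r=np.where((hsv[v,405:435,1]<60)&(hsv[v,405:435,2]<150))[0]+405
    print(v,r.min(),r.max(),ray("top",[(r.min(),v),(r.max()+1,v)],15).round(0)[:,:2].tolist())
E
```

```text
[[-1.00000e-03 -9.09000e-01  4.17000e-01  2.18543e+02]
 [-1.00000e-03  4.17000e-01  9.09000e-01  4.76966e+02]
 [-1.00000e+00  0.00000e+00 -1.00000e-03  2.26114e+02]
 [ 0.00000e+00  0.00000e+00  0.00000e+00  1.00000e+00]]
z 65.37569078935338
y 155.37567397915348
284 417 427 [[525.0, -283.0], [525.0, -312.0]]
292 416 427 [[505.0, -280.0], [505.0, -312.0]]
300 416 426 [[484.0, -280.0], [484.0, -309.0]]
308 415 426 [[464.0, -277.0], [464.0, -309.0]]
316 415 426 [[443.0, -277.0], [443.0, -308.0]]
324 414 426 [[423.0, -275.0], [423.0, -308.0]]
332 414 427 [[403.0, -274.0], [403.0, -311.0]]
340 416 426 [[382.0, -279.0], [382.0, -308.0]]
```

Request:
carry_out(rows=[[23,-28,0,3],[46,-57,0,6],[69,-85,0,9],[92,-114,0,12],[115,-142,0,15],[138,-170,0,18],[160,-199,0,21],[181,-227,0,24],[181,-267,0,24],[181,-307,0,24],[181,-347,0,24],[181,-387,0,24],[181,-427,0,24],[181,-467,0,24],[181,-507,0,24],[181,-547,0,24],[181,-587,0,24],[181,-627,0,24],[181,-667,0,24],[181,-707,0,24]])

```text
time: 1.77
tool_pos: [398.9, -232.0, 226.0]
tcp_rot: [2.762, 1.57, -1.961]
contact_force: [1.4, 0.4, 0.2]
grip_width: 92.0
```

Request:
carry_out(rows=[[0,-30,0,0],[0,-50,0,0],[0,-60,0,0],[0,-60,0,0],[0,-60,0,0]])

```text
time: 2.18
tool_pos: [398.7, -291.2, 225.5]
tcp_rot: [1.261, 1.57, 2.82]
contact_force: [0.4, 0.1, 0.3]
grip_width: 91.9
```

```bash
python3 - <<'E'
from h import *
T=tcp();print(T.round(3))
im=save("wrist","w1")
E
```

```text
[[-1.00000e-03 -1.00000e+00  1.20000e-02  3.98660e+02]
 [ 0.00000e+00  1.20000e-02  1.00000e+00 -2.91170e+02]
 [-1.00000e+00  1.00000e-03  0.00000e+00  2.25513e+02]
 [ 0.00000e+00  0.00000e+00  0.00000e+00  1.00000e+00]]
```

View pics/w1.png

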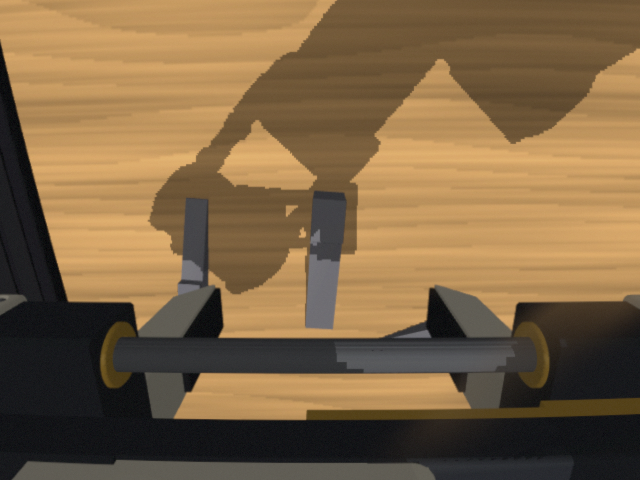

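The wedge lies between the fingers. Its block's rear top edge runs (314–346, ~198) and its thin tip (305–333, 328), so I'll cast those points.

```bash
python3 - <<'E'
from h import *
tip=ray("wrist",[(305,327),(333.5,328.5)],4);rear=ray("wrist",[(314,201),(346,203)],45);rb=ray("wrist",[(315,192),(345,193)],45)
print(tip.round(1),rear.round(1),rb.round(1))
for r in(rear,rb):
    d=tip.mean(0)-r.mean(0);print(np.hypot(*d[:2]),np.arctan2(d[1],d[0]), (r.mean(0)+20*d/150).round(1))
E
```

```text
[[ 530.7 -312.3    4. ]
 [ 532.9 -281.3    4. ]] [[ 384.1 -298.8   45. ]
 [ 386.2 -270.7   45. ]] [[ 376.2 -297.8   45. ]
 [ 377.3 -271.6   45. ]]
147.13667475336186 -0.08222635226398231 [ 404.7 -286.3   39.5]
155.53685546020756 -0.07809767026393127 [ 397.4 -286.3   39.5]
```

Request:
carry_out(rows=[[3.5,4.7,-30,-3.8],[3.5,4.7,-65,-3.8],[3.5,4.7,-100,-3.8],[3.5,4.7,-135,-3.8],[3.5,4.7,-165,-3.8],[3.5,4.7,-190,-3.8],[3.5,4.7,-205,-3.8],[3.5,4.7,-213,-3.8],[3.5,4.7,-213,-3.8],[3.5,4.7,-213,-3.8]])

```text
time: 3.07
tool_pos: [402.8, -285.3, 13.3]
tcp_rot: [1.606, 1.57, 3.101]
contact_force: [-0.6, -1.2, 0.8]
grip_width: 91.8
```

Request:
carry_out(rows=[[0,0,0,0],[0,0,0,0],[0,0,0,0],[0,0,0,0],[0,0,0,0],[0,0,0,0],[0,0,0,0],[0,0,0,0],[0,0,0,0],[0,0,0,0]], hand=20)

```text
time: 3.9
tool_pos: [402.8, -285.5, 13.3]
tcp_rot: [1.899, 1.57, -2.89]
contact_force: [0.3, -0.3, -1.4]
grip_width: 30.0
```

Request:
carry_out(rows=[[0,0,20,0],[0,0,40,0],[0,0,60,0],[3,30,60,-0.5],[6,60,60,-1],[9,95,60,-1.5],[12,130,60,-2],[15,165,60,-2.8],[18,200,60,-2.8],[21,235,60,-2.8],[24,270,60,-2.8],[27,300,60,-2.8],[29,320,60,-2.8],[29.5,330,55,-2.8],[29.5,330,40,-2.8],[29.5,330,30,-2.8],[29.5,330,22,-2.8],[29.5,330,20,-2.8]])

```text
time: 5.4
tool_pos: [431.4, 44.2, 31.9]
tcp_rot: [1.708, 1.568, -3.13]
contact_force: [-1.3, -0.1, -2.4]
grip_width: 29.7
```

```bash
python3 - <<'E'
from h import *
T=tcp();print(T.round(3),get_obs()["grip_width"])
w=save("wrist","w2");s=save("side","s2");save("top","t2")
a=cv2.resize(s[160:340,220:440],None,fx=2,fy=2,interpolation=cv2.INTER_CUBIC)
b=cv2.resize(w,(480,360))
cv2.imwrite("pics/m2.png",np.hstack([b,a[:,80:400]])[:,:,::-1])
E
```

```text
[[-3.00000e-03 -9.92000e-01  1.25000e-01  4.31353e+02]
 [-0.00000e+00  1.25000e-01  9.92000e-01  4.41800e+01]
 [-1.00000e+00  3.00000e-03 -0.00000e+00  3.19480e+01]
 [ 0.00000e+00  0.00000e+00  0.00000e+00  1.00000e+00]] 29.651823040727482
```

View pics/m2.png

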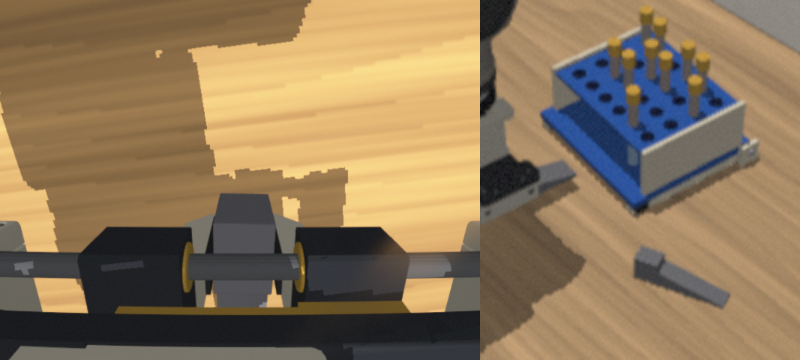

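The wedge is held level between the pads, and in the side view its tip points at the middle of the rack's front edge. I'll take a second edge measurement from the side view's blue boundary at z=14, and measure the tip in the same view.

```bash
python3 - <<'E'
from h import *
im=cv2.imread("pics/s2.png");hsv=cv2.cvtColor(im,cv2.COLOR_BGR2HSV)
b=(hsv[...,0]>100)&(hsv[...,0]<130)&(hsv[...,1]>130)&(hsv[...,2]>40)
p=[]
for u in range(290,342):
    r=np.where(b[200:275,u])[0]
    if len(r): p.append((u,r.max()+200.5))
p=np.array(p);print(p[::6].tolist(),p[-1])
for z in(14,):
    w=ray("side",p[6:-6],z);f=cv2.fitLine(w[:,:2].astype(np.float32),cv2.DIST_HUBER,0,.01,.01).ravel()
    print("edge",f,"yaw",np.arctan2(-f[0]*np.sign(f[1]),abs(f[1])));print(ray("side",[p[0],p[-1]],z).round(1))
# tip in top & side views
g=cv2.resize(im[215:275,250:350],None,fx=7,fy=7,interpolation=cv2.INTER_CUBIC)
t=cv2.imread("pics/t2.png");g2=cv2.resize(t[230:310,240:340],None,fx=7,fy=7,interpolation=cv2.INTER_CUBIC)
cv2.imwrite("pics/m3.png",cv2.resize(np.vstack([g[:,:],g2[:200]]),None,fx=.9,fy=.9))
print(g.shape)
E
```

```text
[[291.0, 217.5], [297.0, 223.5], [303.0, 230.5], [309.0, 235.5], [315.0, 242.5], [321.0, 248.5], [327.0, 254.5], [333.0, 259.5], [339.0, 263.5]] [341.  262.5]
edge [1.3328475e-01 9.9107778e-01 5.8550793e+02 8.7075987e+00] yaw -0.13368258
[[602.5 125.8  14. ]
 [585.6 -75.5  14. ]]
(420, 700, 3)
```

View pics/m3.png

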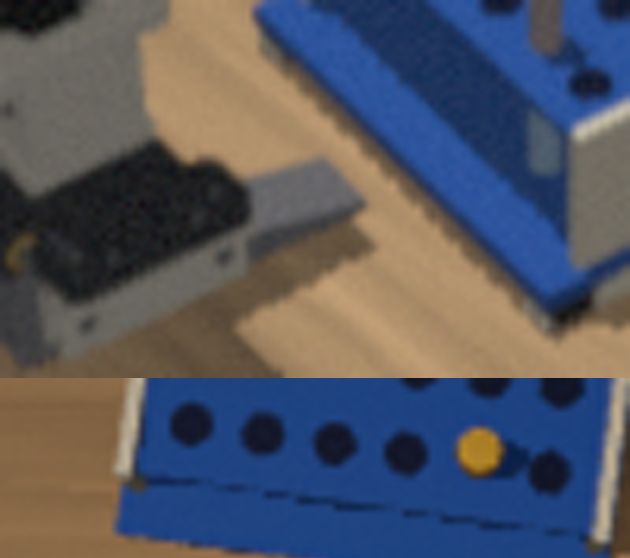

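Request:
carry_out(rows=[[0,0,-8,0],[0,0,-15,0],[0,0,-18,0],[0,0,-18.5,0],[0,0,-18.5,0]])

```text
time: 5.97
tool_pos: [432.1, 44.1, 14.5]
tcp_rot: [1.747, 1.569, -3.091]
contact_force: [0.4, 0.3, -1.4]
grip_width: 30.1
```

```bash
python3 - <<'E'
from h import *
print(ray("side",[(301.6,239.6),(307.5,247.5)],22.5).round(1))
save("top","t4");im=save("side","s4")
t=tcp();print(t.round(3))
E
```

```text
[[563.5  39.5  22.5]
 [556.    9.4  22.5]]
[[-1.0000e-03 -9.9200e-01  1.2500e-01  4.3241e+02]
 [-0.0000e+00  1.2500e-01  9.9200e-01  4.4122e+01]
 [-1.0000e+00  1.0000e-03 -0.0000e+00  1.4851e+01]
 [ 0.0000e+00  0.0000e+00  0.0000e+00  1.0000e+00]]
```

Request:
carry_out(rows=[[0,0,-1,0],[0,0,-1.5,0],[0,0,-1.5,0],[0,0,-1.5,0]])

```text
time: 6.4
tool_pos: [432.5, 44.1, 13.4]
tcp_rot: [1.908, 1.57, -2.93]
contact_force: [-0.1, 0.3, -1.5]
grip_width: 30.1
```

Request:
carry_out(rows=[[0,0,-0.7,0],[5,-0.7,-0.7,0],[11,-1.4,-0.7,0],[17,-2.2,-0.7,0],[23,-3,-0.7,0],[29,-3.8,-0.7,0],[35,-4.6,-0.7,0],[41,-5.4,-0.7,0],[47,-6.2,-0.7,0],[53,-7,-0.7,0],[58,-7.6,-0.7,0],[60,-7.8,-0.7,0],[60,-7.8,-0.7,0]])

```text
time: 7.48
tool_pos: [492.3, 36.4, 13.3]
tcp_rot: [1.798, 1.57, -3.04]
contact_force: [-3.0, 0.4, 5.6]
grip_width: 29.8
```

Request:
carry_out(rows=[[2,-0.3,0,0],[4,-0.5,0,0],[6,-0.8,0,0],[6,-0.8,0,0]])

```text
time: 7.82
tool_pos: [498.6, 35.5, 13.3]
tcp_rot: [1.781, 1.57, -3.056]
contact_force: [-0.2, 0.4, 1.1]
grip_width: 30.0
```

Request:
carry_out(rows=[[2,-0.3,0,0],[4,-0.5,0,0],[5,-0.6,0,0],[5,-0.6,0,0]])

```text
time: 8.15
tool_pos: [499.8, 35.3, 13.2]
tcp_rot: [1.645, 1.562, 3.091]
contact_force: [-13.7, 1.1, 11.8]
grip_width: 29.8
```

Request:
carry_out(rows=[[2,-0.3,0,0],[4,-0.5,0,0],[5,-0.6,0,0],[5,-0.6,0,0]])

```text
time: 8.48
tool_pos: [501.2, 35.1, 13.2]
tcp_rot: [1.635, 1.554, 3.08]
contact_force: [-12.8, 0.3, 13.0]
grip_width: 29.7
```

```bash
cat > lift.py <<'E'
from h import *
import sys
n=sys.argv[1]
a=cv2.imread("pics/s4.png",0);b=cv2.cvtColor(save("side",n),cv2.COLOR_RGB2GRAY)
# optical flow of corners on rack's front vs static bench parts
c=lambda x0,y0,x1,y1:(lambda m:(m.__setitem__((slice(y0,y1),slice(x0,x1)),255),m)[1])(np.zeros_like(a))
for nm,box in dict(front=(310,185,362,262),rear=(362,160,400,215),base=(385,225,402,245),far=(440,270,500,330),other=(330,280,390,320)).items():
    p=cv2.goodFeaturesToTrack(a,40,.02,4,mask=c(*box))
    if p is None: continue
    q,s,_=cv2.calcOpticalFlowPyrLK(a,b,p,None,winSize=(13,13),criteria=(3,50,.001));d=(q-p)[s.ravel()==1].reshape(-1,2)
    print(nm,len(d),np.median(d,0).round(2),d.std(0).round(2))
def edge(f):
    im=cv2.imread(f).astype(float);bl=im[...,0]-im[...,2];e=[]
    for u in list(range(324,334)):
        y=bl[225:275,u];i=np.where(y>50)[0].max();e.append(225+i+(y[i]-50)/(y[i]-y[i+1]))
    return np.array(e)
d=edge(f"pics/{n}.png")-edge("pics/s4.png");print("edge px",np.median(d).round(2),d.round(1))
i=camera_info("side");T=np.linalg.inv(np.array(i["pose"]));K=np.array(i["camera_matrix"])
P=np.array([[580,-30,14.],[580,-30,18.]])
print("4mm =",np.diff(cv2.projectPoints(P,cv2.Rodrigues(T[:3,:3])[0],T[:3,3],K,np.array(i["dist"]))[0][:,0],axis=0))
E
python3 lift.py s5
```

```text
front 39 [ 0.06 -0.15] [56.51 38.45]
rear 11 [ 0.07 -0.09] [0.04 0.06]
base 8 [-0.01  0.02] [0.03 0.03]
far 40 [0.02 0.02] [0.08 0.08]
other 16 [-0.03 -0.01] [0.12 0.24]
edge px -0.25 [-0.3 -0.2 -0.2 -0.3 -0.2 -0.3 -0.2 -0.3 -0.2 -0.4]
4mm = [[-0.01598552 -1.17791303]]
```

The edge has begun to lift, by about 0.85 mm (0.25 px), at the push I predicted. The arm yields under roughly 13 N, partly because of its own down-press, so I'll ease z a little and push further.

Request:
carry_out(rows=[[2,-0.3,0.4,0],[4,-0.5,0.4,0],[6,-0.8,0.4,0],[8,-1,0.4,0],[8,-1,0.4,0],[8,-1,0.4,0]])

```text
time: 9.03
tool_pos: [506.7, 34.4, 13.2]
tcp_rot: [1.626, 1.548, 3.072]
contact_force: [-9.5, 1.0, 3.8]
grip_width: 29.8
```

```bash
python3 lift.py s6; python3 -c "
from h import *
s=get_obs();print(s['tool_pos'],s['contact_force'],s['moment']);print(tcp().round(3))
t=capture('side');w=capture('wrist')
g=cv2.resize(t[205:275,260:360],None,fx=6,fy=6,interpolation=cv2.INTER_CUBIC)
cv2.imwrite('pics/m6.png',g[:,:,::-1])"
```

```text
front 38 [ 0.21 -0.32] [69.88 68.08]
rear 11 [ 0.31 -0.29] [0.12 0.09]
base 8 [-0.01 -0.  ] [0.03 0.02]
far 40 [0.01 0.  ] [0.12 0.11]
other 16 [-0.03 -0.01] [0.13 0.24]
edge px -0.58 [-0.6 -0.5 -0.4 -0.6 -0.6 -0.6 -0.5 -0.6 -0.5 -0.7]
4mm = [[-0.01598552 -1.17791303]]
[506.69435698  34.40547576  13.22527103] [-7.87261589  0.38828965  5.67926444] [ 0.17495418  1.03129419 -0.00639049]
[[-2.20000e-02 -9.92000e-01  1.25000e-01  5.06694e+02]
 [ 2.00000e-03  1.25000e-01  9.92000e-01  3.44050e+01]
 [-1.00000e+00  2.20000e-02 -1.00000e-03  1.32250e+01]
 [ 0.00000e+00  0.00000e+00  0.00000e+00  1.00000e+00]]
```

View pics/m6.png

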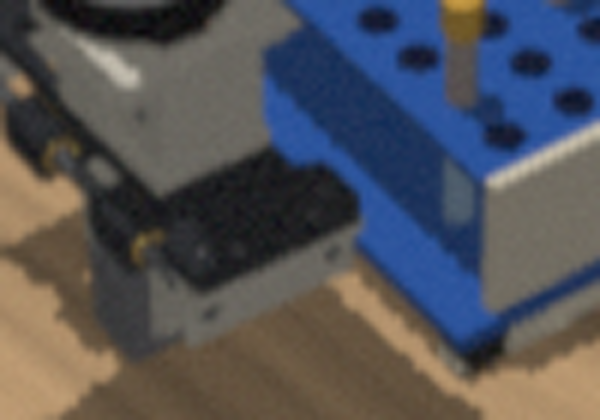

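The gripper is clear of the rack, about 2 mm of lift shows (−0.58 px), and the wedge is flat. About 8 mm more push is needed.

Request:
carry_out(rows=[[2,-0.3,0.2,0],[4,-0.5,0.2,0],[6,-0.8,0.2,0],[8,-1,0.2,0],[10,-1.3,0.2,0],[11,-1.4,0.2,0],[11,-1.4,0.2,0],[11,-1.4,0.2,0]])

```text
time: 9.85
tool_pos: [514.7, 33.5, 13.2]
tcp_rot: [1.618, 1.542, 3.064]
contact_force: [-10.0, 0.7, 8.2]
grip_width: 30.1
```

```bash
python3 lift.py s7; python3 -c "
from h import *
s=get_obs();print(s['tool_pos'],s['contact_force'],s['grip_width'],s['time'])"
```

```text
front 38 [ 0.44 -0.81] [68.85 72.22]
rear 11 [ 0.63 -0.54] [0.22 0.16]
base 8 [-0.02  0.01] [0.03 0.06]
far 40 [0.01 0.01] [0.08 0.07]
other 16 [-0.03 -0.03] [0.13 0.24]
edge px -1.33 [-1.3 -1.3 -1.2 -1.3 -1.4 -1.6 -1.3 -1.3 -1.3 -1.7]
4mm = [[-0.01598552 -1.17791303]]
[514.73877628  33.45794548  13.18590358] [-10.30216775   1.88639712   8.35249666] 29.872584624156403 9.9
```

```bash
python3 - <<'E'
from h import *
for k in range(5):
    capture("side");s=get_obs();print(s['time'],s['tool_pos'].round(2),s['contact_force'].round(1),round(s['grip_width'],1))
a=cv2.imread("pics/top1.png",0).astype(int);t=save("top","t8");b=cv2.cvtColor(t,cv2.COLOR_RGB2GRAY).astype(int)
for n,(x0,y0,x1,y1) in dict(bottle=(145,195,185,235),dish=(170,260,220,315),beaker=(435,195,480,235)).items():
    print(n,"mean abs diff",abs(a-b)[y0:y1,x0:x1].mean().round(2))
E
python3 lift.py s9 | grep edge
```

```text
9.95 [514.74  33.47  13.2 ] [-9.9  1.7  7.4] 30.3
10.0 [514.72  33.45  13.19] [-10.    0.8   7.8] 29.4
10.05 [514.71  33.47  13.17] [-10.5   1.5   7.5] 29.9
10.1 [514.77  33.46  13.2 ] [-9.3  1.2  7.9] 30.0
10.15 [514.75  33.45  13.19] [-10.3   0.4   8.5] 29.4
bottle mean abs diff 5.59
dish mean abs diff 6.46
beaker mean abs diff 6.14
edge px -1.34 [-1.3 -1.3 -1.2 -1.3 -1.4 -1.6 -1.5 -1.4 -1.3 -1.7]
```

The pose is steady and the lift stays at about 4.5 mm, so I'm handing in.

```bash
python3 -c "
from plant import *
print(close_job())"
```

```text
the job is handed in; nothing more can be done
None
```

I gripped the largest wedge by its block and slid it flat along the bench under the middle of the rack's front edge. The job was handed in at about 10.2 s, with the wedge still gripped and holding the rack up; no verdict is reported.

**Lift:** the side view shows the edge 1.33 px higher, about 4.5 mm. The push distance from where lifting began gives about 4 mm, so the two agree to roughly half a millimetre. The allowed range is 1.5–8 mm.

**Steadiness:** over the last 0.25 s the tool moved less than 0.1 mm. The push held at about 10 N against the wedge and 8 N down, with the fingers closed on its 30 mm width.

**Gripper and rack:** they were clear of each other in the last picture I viewed, at about 2 mm of lift. I did not view another after the final 8 mm of push. There the gripper's body should still stop about 35 mm short of the rack's edge, working from its listed size.

**Bystanders:**
- **Beaker:** it did not move in the side view.
- **Dish and bottle:** the top-view difference check was inconclusive, because all three regions, beaker included, differed by a similar 6 grey levels or so. The arm passed well above or away from both, so I don't expect they moved.

**Tool tilt:** the tool leaned back about 0.03 rad under the push, against a wedge tilt limit of 0.1 rad. I did not measure the wedge's own tilt separately.

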